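Feed a wooden strip into the guarded trimmer and hold it on the length stop

ROBOT

A 7-joint arm with a two-finger parallel gripper is mounted at the origin on a cart in front of the work surface, level with it; the furniture and walls round the work are solid. World frame = base frame: x ahead of the robot, y to its left, z up, the work surface at z = 0. Lengths are in mm, angles in rad, forces in N, time in s.
With the tool pointing down it reaches from about 400 to 875 mm from the base axis. Payload 4.4 kg.
Tool frame: the origin (TCP) lies at the very end of the fingers, on their centre line; the grasp point (between the pads) lies 19 mm behind it; z points along the fingers, y is the line along which they close (so a half turn about z gives the same grasp; the last joint's range is limited). The gripper opens to 85 mm and grips with 20 to 120 N. Pads are 22 mm wide; open, the fingers measure 114 mm over their backs; the gripper's body (76 mm by 85 mm) begins 54 mm behind the grasp point. The pads swing forward as they close: fully open they stand 13 mm farther back than shut.
Start: joints at [1.282, 0.628, 0.038, 1.517, -0.027, 0.996, -0.02], TCP at [143.653, -633.942, 197.513] pointing down, gripper open.
Joint ranges: [-3.06, 3.06], [-0.37, 2.12], [-1.25, 1.32], [0.18, 2.47], [-1.1, 4.24], [0.23, 1.98], [-2.94, 2.94]. Speed limits (rad/s): [2.57, 2.57, 3.14, 3.14, 3.14, 3.14, 3.14].

INTERFACE

Orientations are given as [roll, pitch, yaw] about the fixed x, y, z axes, in that order (R = Rz(yaw) Ry(pitch) Rx(roll)).
In Python, from cell import ctrl gives the robot as it stands.
- The arm moves only by the tool jog_arm, never from a script. Its argument "plan" is a list of rows, each an object of numbers: "tx", "ty", "tz": the shift along the tool's x, y, z as a fraction of full scale; "wx", "wy", "wz": the turn, a rotation vector about the tool's x, y, z as a fraction of full scale; "claw": the closure, from 0 (fully open) to 1 (shut). In form: [{"tx": .., "ty": .., "tz": .., "wx": .., "wy": .., "wz": .., "claw": ..}, ...]. A call has 1 to 12 rows; each row is the pose to reach, as a shift and turn from the pose commanded when the call began, along the tool's axes at that moment; what a row does not reach only later rows make up. Full scale, the value 1, is 300 mm for a shift and 90 degrees for a turn. A row lasts 1/10 s, in which the tool goes at most 50 mm and 8.59 degrees, less where a joint would pass 70% of its speed; a pose out of reach is approached as far as the arm can. A call with a number of a shift or a turn outside -1 to 1 is refused whole. A call with a gripper value outside its range is refused whole. The fingers move at their own pace and stop on an object; the grip force is fixed at half the most. Time passes only in rows, so rows that repeat a pose let the fingers close. It gives the time, the measured TCP pose, the force, the opening and the grip force at its end, in the units of the state.
- ctrl.read_state(): the state, without advancing time (a new reading comes with each control period).
- ctrl.get_image(name): name is "side" or "top" or "wrist"; returns a dict with "img" (420x560x3 uint8, red, green, blue), "depth" (420x560 float32, mm along the optical axis (not along the pixel's ray), 0 where there is no reading), "fx", "fy", "cx", "cy" (pixels), "position" and "orientation" of the camera in the world; the wrist camera has in their place "hand_eye" (4x4, takes a point from camera to tool coordinates, whose origin is the TCP and whose axes are the flange's). Camera axes: x right, y down, z forward; pixel columns grow to the right and rows downward; lengths in mm; the calibration is good to about 2 mm. A picture is of the moment at which its call begins: read the wrist's pose just before it.
- ctrl.finish_job(): hands the job in; it is judged then, once.
Trained networks look in a picture, given as the dict that the camera call returned (one of the last four; its "shot" number tells which), for a name from the list of things; names that differ only in an ending like _2 or _b are one class to them, and where a whole thing is asked for, a point or a joint stands for the part that bears it (a point fixed in the world has none). Each returns a list of dicts, best first, with "score" (0 to 1); they miss things now and then, are a little off and sometimes report something else, mostly with a low value. They report only what shows in the picture. A call takes as long as a camera call. They do not tell look-alikes from the thing itself.
- ctrl.trace(picture, thing): "pixels" (420x560 bool, what is visible of it) and "extent" ([centre column, centre row, width, height] in pixels, round what is visible of it).
The state is a dict: "clock": time; "qpos": joint angles; "qd": joint speeds; "tau": joint torques, N m; "eef_pos": TCP position; "tool_rot": TCP orientation; "force": force on the tool from outside, world axes, zero at the start; "torque": the same for the moment, N m; "width": finger opening in mm; "gripper_force": force on a finger pad.
Only numpy, scipy, OpenCV 4.12 (cv2) and the standard library are available. Lean on these libraries where they do the work, as an engineer would, in place of code of your own. Each camera call takes 0.05 s, during which the arm holds its last target. There are 200 camera calls.

TASK

Make the bench trimmer ready for its cut. First slide the yellow shutter of its guard fully aside so that the feed window is open; then take the narrow dark-brown wooden strip, feed one end of it straight through the window and push until it has pressed the spring plunger of the length stop well in (past half of its travel, all the way is fine). Finish still gripping the strip there, level and with the plunger pressed, because the trimmer only cuts while it is; do not knock the two lighter wooden blocks or the quoin key away from where they lie.

Things in the scene. Friction and masses are not known exactly. Their poses are not given: they have to be found in the camera images.
- trimmer: Green bench trimmer, fixed, 210 deep x 200 wide x 130 mm high (158 at its red stop button). Origin on the table under its middle, x into the machine (feed direction), z up. The grey guard plate (front at x = -80 mm, 170 mm wide) and the clear hood behind it end 105 mm above the table; the drive housing begins at x = 35 mm. The base reaches to x = -100 mm, its top 18 mm above the table.
- feed_window (a point): Centre of the feed window's narrow throat at its front edge, 86 mm in front of the trimmer's origin, 66 mm above the table; x level into the window (feed direction), y left, z up. Throat 24 mm wide (y), 20.5 mm high (z), 10 mm deep. Before it a bevelled steel mouth reaches 11 mm to the front and widens 6 mm on every side. Behind it a flat bed level with the throat's lower edge.
- shutter_grip (a point): Centre of the black grip of the yellow shutter, 12 mm thick along the feed direction, 30 mm long along the slide direction and 34 mm high (115 to 149 mm above the table); it stands free above the guard plate, 12 mm past the front edge of the throat. The axes are those of feed_window. The shutter plate below it, 40 mm wide, covers the window from inside.
- shutter_plate (a joint): Slide of the shutter in m: 0 closed, 0.045 fully open (end stop); it grows as the grip moves to feed_window's +y (to the left). It moves against about 1.5 N of friction and stays where it is left.
- plunger (a joint): How far the plunger of the length stop is pressed in, in m: 0 out, 0.012 fully in. A brass disc, 16 mm across, on a spring (1 N to start, 4 N fully in); it stands on the feed axis behind the window, its face 51 mm past feed_window along x when out, and moves along x.
- strip_mid (a point): Centre of the narrow dark-brown wooden strip, 150 mm long (its y axis), 20 mm wide (its x axis) and 16.5 mm thick (z), about 35 g, lying flat on the table. The ends are alike. It fits the window lying flat, thickness upright.
- oak_long_mid (a point): Centre of a lighter wooden block to be left alone, 120 mm long (y), 25 mm wide (x) and 16.5 mm thick, too wide for the window.
- oak_short_mid (a point): Centre of a lighter wooden block to be left alone, 100 mm long (y), 30 mm wide (x) and 16.5 mm thick, too wide for the window.
- quoin_key_mid (a point): Centre of a grey T-shaped steel quoin key to be left alone, 70 x 105 mm and 10 mm thick, lying on the table to the right.
Not all that is in view belongs to the job. Leave any turquoise look-alike of the part that bears strip_mid alone.

How it is judged (in metres and radians):
On the way, in this order (a step that is already met when the one before it is completed fails the run):
1. the shutter is slid fully aside (at least 40 of its 45 mm) (value of joint shutter_plate above 0.04 m), for 0.2 s.
2. the end of the strip is in the throat of the window (x of strip_mid in the frame of feed_window above -0.07 m and y of strip_mid in the frame of feed_window between -0.012 and 0.012 m and z of strip_mid in the frame of feed_window between -0.012 and 0.012 m and angle between the y axis of strip_mid and the x axis of feed_window, either way round below 0.15 rad), for 0.1 s.
At the end, for the whole second after the job is handed in: The shutter is open (at least 38 mm of 45); the strip runs level and straight through the window (its centre within 6 mm of the feed axis, its length within 0.12 rad of it), is still gripped by the fingers, at rest, and its end keeps the plunger pressed by more than 6 of its 12 mm (value of joint shutter_plate above 0.038 m and value of joint plunger above 0.006 m and contact force between strip and plunger above 0.5 N and contact force between strip and the fingers above 2 N and x of strip_mid in the frame of feed_window above -0.021 m and y of strip_mid in the frame of feed_window between -0.006 and 0.006 m and z of strip_mid in the frame of feed_window between -0.006 and 0.006 m and angle between the y axis of strip_mid and the x axis of feed_window, either way round below 0.12 rad and linear speed of strip below 0.02 m/s); the arm keeps its last pose, push and grip.
It fails at once if a lighter block or the quoin key is knocked more than 40 mm away (distance of any of oak_long_mid, oak_short_mid, quoin_key_mid from where it was at the start of the episode above 0.04 m).
It also fails if it takes over 51 s, if anything falls off the work surface, if the arm or the gripper's body presses on something with over 40 N, if the wrist force passes 120 N, or if a joint passes its speed limit or range.

## Working session

There is one attempt and no reset: what is moved stays moved. The work goes in short steps, Python scripts to look and compute and a tool call to move; the robot and the scene stay as the last step left them, time stands still between calls to the robot, and variables do not carry over. Pictures are saved under pics/ and viewed, at most 10 in all, crops included, and the job is handed in when it is done.

Besides the shell and the picture viewer there is one more tool, called after "Call:" as name([rows], argument=value, ...), one row to a line, values as JSON. jog_arm: Moves the arm, as the interface text tells. Shift numbers are shares of 300 mm and turn numbers shares of 90 degrees, none past 1 either way. Its arguments: {"type":"object","properties":{"plan":{"type":"array"}},"required":["plan"]}

```bash
mkdir -p pics
cat > h.py <<'E'
import numpy as np, cv2
from scipy.spatial.transform import Rotation as R
from cell import ctrl
def camT(p, st=None):
    T=np.eye(4)
    if 'hand_eye' in p:
        W=np.eye(4); W[:3,:3]=rot(st['tool_rot']); W[:3,3]=st['eef_pos']; return W@np.array(p['hand_eye'])
    T[:3,:3]=rot(p['orientation']); T[:3,3]=p['position']; return T
def rot(o):
    o=np.array(o,float)
    if o.shape==(3,3): return o
    return R.from_euler('xyz',o).as_matrix()
def cloud(p,st=None):
    d=p['depth']; v,u=np.mgrid[:d.shape[0],:d.shape[1]]
    P=np.stack([(u-p['cx'])/p['fx']*d,(v-p['cy'])/p['fy']*d,d],-1)
    T=camT(p,st); return P@T[:3,:3].T+T[:3,3]
def save(p,n): cv2.imwrite(f'pics/{n}.png',p['img'][...,::-1])
E
python3 - <<'E'
from h import *
s=ctrl.read_state(); print(s)
for n in('top','side'):
    p=ctrl.get_image(n); save(p,n+'0'); print(n,p['position'],p['orientation'],p['fx'],p['cx'],p['cy'])
    C=cloud(p)
    for t in('trimmer','strip_mid','oak_long_mid','oak_short_mid','quoin_key_mid','shutter_grip','shutter_plate'):
        for r in ctrl.trace(p,t)[:3]:
            m=r['pixels']&(p['depth']>0); print(t,round(r['score'],2),np.round(r['extent']),m.sum(),np.round(np.median(C[m],0)) if m.any() else '')
E
```

```text
{'clock': 0.0, 'qpos': array([ 1.28218372,  0.62935053,  0.03843517,  1.5183593 , -0.02700247,
        0.9963142 , -0.02000349]), 'qd': array([-0.00136354,  0.00093688, -0.00126332,  0.00021613, -0.00197408,
       -0.0017186 , -0.00020064]), 'tau': array([-7.11801613e-05, -5.63402188e+01,  1.22581758e+00, -1.93448585e+01,
        1.07946209e-02,  1.06764186e-02,  7.99497748e-07]), 'eef_pos': array([ 143.51228845, -633.25032983,  196.58896795]), 'tool_rot': array([-3.13967915e+00,  1.94133506e-05,  2.22813471e-01]), 'force': array([ 0.18177064, -0.21461788, -0.45135959]), 'torque': array([-0.0221946 , -0.03887228,  0.03473466]), 'gripper_force': 0.0, 'width': 85.36897769007412}
top [ 421.33837057   18.38801216 1233.5957478 ] [-2.99602185 -0.00442218 -1.58208713] 430.01783435060173 287.76990998511087 209.51463621745762
trimmer 0.9 [298. 175.  73.  84.] 5410 [678. -22. 104.]
strip_mid 0.79 [299. 264.  35.  50.] 392 [447. -24.  16.]
strip_mid 0.56 [196. 252.  20.  51.] 437 [482. 274.  15.]
oak_long_mid 0.56 [235. 242.  11.  41.] 393 [514. 166.  16.]
oak_short_mid 0.57 [154. 252.  10.  36.] 368 [483. 391.  15.]
quoin_key_mid 0.67 [421. 223.  29.  34.] 194 [ 550. -371.    8.]
shutter_grip 0.44 [297. 199.  18.   8.] 72 [608.  -7. 147.]
shutter_plate 0.38 [295. 199.  14.  11.] 94 [610.  -7. 145.]
side [ 282.92523194 -849.92741759  769.10368599] [-2.21476727  0.02107865 -0.36334607] 445.8458753677572 286.53563352593665 205.32329559120464
trimmer 0.8 [327. 216.  93.  83.] 6183 [674. -87.  95.]
strip_mid 0.73 [223. 187.  48.  21.] 406 [477. 268.  12.]
strip_mid 0.65 [235. 253.  49.  39.] 538 [440. -32.  13.]
oak_long_mid 0.93 [242. 206.  38.  17.] 370 [509. 157.  13.]
oak_short_mid 0.54 [215. 167.  32.  16.] 287 [483. 382.  12.]
quoin_key_mid 0.9 [347. 346.  60.  37.] 427 [ 553. -382.    6.]
quoin_key_mid 0.46 [328. 214.  94.  85.] 6313 [674. -86.  93.]
shutter_grip 0.62 [292. 195.   7.  22.] 121 [607. -18. 131.]
```

Run:
```python
import cv2,numpy as np
a=cv2.imread('pics/top0.png')[130:330,130:470]; cv2.imwrite('pics/c0.png',cv2.resize(a,None,fx=2.3,fy=2.3,interpolation=cv2.INTER_CUBIC))
from h import *
# color & fits of both strip candidates + other blocks
p=ctrl.get_image('top');C=cloud(p)
for t in('strip_mid','oak_long_mid','oak_short_mid','trimmer','shutter_grip'):
  for r in ctrl.trace(p,t)[:2]:
    m=r['pixels']&(p['depth']>0);Q=C[m]
    if t!='trimmer' and t!='shutter_grip': Q=Q[(Q[:,2]<25)&(Q[:,2]>9)]
    print(t,r['extent'],np.median(p['img'][m],0),Q[:,2].mean(),cv2.minAreaRect(Q[:,:2].astype(np.float32)))
```

```text
strip_mid [198.1, 252.5, 20.3, 55.6] [95. 65. 43.] 15.868443520169716 ((485.316650390625, 274.9093017578125), (150.0619354248047, 21.111013412475586), 8.52865982055664)
strip_mid [301.3, 264.1, 33.8, 47.5] [  0. 136. 127.] 15.954893966811248 ((446.9579162597656, -23.237628936767578), (149.8526153564453, 19.970735549926758), 30.587175369262695)
oak_long_mid [236.9, 242.5, 6.0, 42.3] [130. 104.  74.] 15.83524597980508 ((515.9457397460938, 166.8738555908203), (112.7357177734375, 25.650724411010742), 5.403299331665039)
oak_short_mid [153.4, 251.7, 17.1, 38.2] [148. 120.  84.] 15.497085997170858 ((486.0603942871094, 393.67413330078125), (30.69082260131836, 95.85821533203125), 88.17011260986328)
trimmer [298.8, 176.7, 77.6, 86.4] [ 78. 102.  75.] 92.08343751784626 ((704.1568603515625, -24.735382080078125), (204.45310974121094, 242.8753662109375), 80.28646087646484)
shutter_grip [296.5, 198.9, 17.7, 4.9] [37. 37. 32.] 141.91504293074038 ((610.2706909179688, -7.841747283935547), (31.857614517211914, 12.062650680541992), 79.55164337158203)
```

View pics/c0.png

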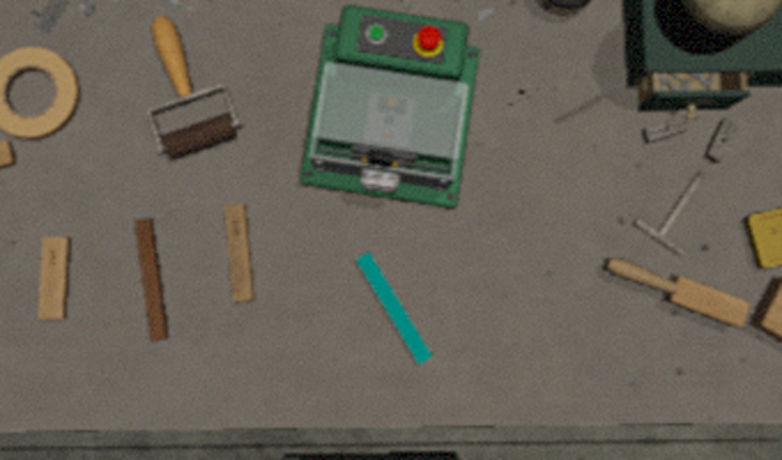

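View pics/side0.png

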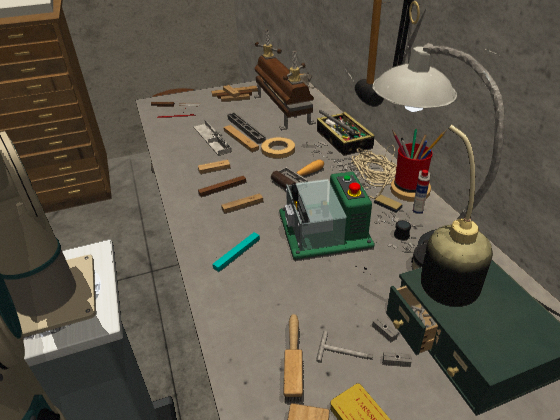

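The brown strip at top-view pixel (198,252), RGB 95/65/43 and 150x21 mm, is the part; the turquoise one at (300,264) is the look-alike, and the lighter, shorter blocks are at (237,242) and (153,252). The enlarged crop confirms this. The trimmer is centred near (298,175), with its shutter grip at (297,199). Next I'll move towards the shutter grip.

Call:
jog_arm([
  {"tx": 0.9,"ty": -0.8,"tz": -0.1},
  {"tx": 0.9,"ty": -0.8,"tz": -0.1},
  {"tx": 0.9,"ty": -0.8,"tz": -0.1},
  {"tx": 0.9,"ty": -0.8,"tz": -0.1},
  {"tx": 0.9,"ty": -0.8,"tz": -0.1},
  {"tx": 0.9,"ty": -0.8,"tz": -0.1},
  {"tx": 0.9,"ty": -0.8,"tz": -0.1},
  {"tx": 0.9,"ty": -0.8,"tz": -0.1},
  {"tx": 0.9,"ty": -0.8,"tz": -0.1},
])

```text
invalid input at $.plan[0]: expected keys tx, ty, tz, wx, wy, wz, claw
```

```bash
cat >> h.py <<'E'
def to(xyz,yaw,s=None):
    s=s or ctrl.read_state(); R0=rot(s['tool_rot']); R1=R.from_euler('xyz',[np.pi,0,np.radians(yaw)]).as_matrix()
    t=R0.T@(np.array(xyz)-s['eef_pos'])/300; w=R.from_matrix(R0.T@R1).as_rotvec()/(np.pi/2)
    print('at',np.round(s['eef_pos'],1),np.round(np.degrees(s['tool_rot']),2),'t',np.round(s['clock'],2),'F',np.round(s['force'],1),'w',round(s['width'],1),'-> t',np.round(t,4),'w',np.round(w,4))
E
python3 -c "
from h import *
to([555,0,215],-10)"
```

```text
at [ 143.6 -633.9  197.5] [180.    -0.    12.76] t 1.1 F [ 0.1 -0.   0.2] w 85.9 -> t [ 1.8041 -1.758  -0.0582] w [ 0.     -0.      0.2529]
```

Call:
jog_arm([
  {"tx": 0.9,"ty": -0.88,"tz": -0.1,"wx": 0,"wy": 0,"wz": 0.12,"claw": 0},
  {"tx": 0.9,"ty": -0.88,"tz": -0.1,"wx": 0,"wy": 0,"wz": 0.12,"claw": 0},
  {"tx": 0.9,"ty": -0.88,"tz": -0.1,"wx": 0,"wy": 0,"wz": 0.12,"claw": 0},
  {"tx": 0.9,"ty": -0.88,"tz": -0.1,"wx": 0,"wy": 0,"wz": 0.12,"claw": 0},
  {"tx": 0.9,"ty": -0.88,"tz": -0.1,"wx": 0,"wy": 0,"wz": 0.12,"claw": 0},
  {"tx": 0.9,"ty": -0.88,"tz": -0.1,"wx": 0,"wy": 0,"wz": 0.12,"claw": 0},
  {"tx": 0.9,"ty": -0.88,"tz": -0.1,"wx": 0,"wy": 0,"wz": 0.12,"claw": 0},
  {"tx": 0.9,"ty": -0.88,"tz": -0.1,"wx": 0,"wy": 0,"wz": 0.12,"claw": 0},
  {"tx": 0.9,"ty": -0.88,"tz": -0.1,"wx": 0,"wy": 0,"wz": 0.12,"claw": 0},
  {"tx": 0.9,"ty": -0.88,"tz": -0.1,"wx": 0,"wy": 0,"wz": 0.12,"claw": 0},
])

```text
clock: 2.1
eef_pos: [348.9, -316.8, 227.8]
tool_rot: [3.141, -0.0, 0.036]
force: [-0.3, -0.1, 0.6]
width: 85.3
gripper_force: 0.0
```

```bash
python3 -c "
from h import *
to([555,0,220],-10)"
```

```text
at [ 348.9 -316.8  227.8] [ 1.7996e+02 -2.0000e-02  2.0500e+00] t 2.1 F [-0.3 -0.1  0.6] w 85.3 -> t [ 0.7243 -1.0308  0.0254] w [ 0.0005 -0.0003  0.1339]
```

Call:
jog_arm([
  {"tx": 0.72,"ty": -1,"tz": 0.02,"wx": 0,"wy": 0,"wz": 0.134,"claw": 0},
  {"tx": 0.72,"ty": -1,"tz": 0.02,"wx": 0,"wy": 0,"wz": 0.134,"claw": 0},
  {"tx": 0.72,"ty": -1,"tz": 0.02,"wx": 0,"wy": 0,"wz": 0.134,"claw": 0},
  {"tx": 0.72,"ty": -1,"tz": 0.02,"wx": 0,"wy": 0,"wz": 0.134,"claw": 0},
  {"tx": 0.72,"ty": -1,"tz": 0.02,"wx": 0,"wy": 0,"wz": 0.134,"claw": 0},
  {"tx": 0.72,"ty": -1,"tz": 0.02,"wx": 0,"wy": 0,"wz": 0.134,"claw": 0},
  {"tx": 0.72,"ty": -1,"tz": 0.02,"wx": 0,"wy": 0,"wz": 0.134,"claw": 0},
  {"tx": 0.72,"ty": -1,"tz": 0.02,"wx": 0,"wy": 0,"wz": 0.134,"claw": 0},
  {"tx": 0.72,"ty": -1,"tz": 0.02,"wx": 0,"wy": 0,"wz": 0.134,"claw": 0},
  {"tx": 0.72,"ty": -1,"tz": 0.02,"wx": 0,"wy": 0,"wz": 0.134,"claw": 0},
])

```text
clock: 3.1
eef_pos: [554.1, -11.6, 221.0]
tool_rot: [3.14, 0.001, -0.178]
force: [0.1, -0.1, -1.2]
width: 85.5
gripper_force: 0.0
```

Run:
```python
from h import *
s=ctrl.read_state(); p=ctrl.get_image('wrist'); save(p,'w1'); print(p['hand_eye'])
to([555,0,220],-10,s)
C=cloud(p,s); np.savez('w1.npz',C=C,img=p['img'])
for t in('shutter_grip','shutter_plate','trimmer'):
  for r in ctrl.trace(p,t)[:2]:
    m=r['pixels']&(p['depth']>0);Q=C[m]; print(t,r['score'],r['extent'],np.median(Q,0),cv2.minAreaRect(Q[:,:2].astype(np.float32)))
m=(abs(C[...,2]-105)<4)&(p['depth']>0)
Q=C[m]; print(len(Q), np.median(Q,0),cv2.minAreaRect(Q[:,:2].astype(np.float32)))
```

```text
[[ 3.76803091e-04 -9.61781195e-01 -2.73818903e-01  6.97420250e+01]
 [ 9.99999737e-01  5.32241962e-04 -4.93382002e-04  1.53547845e+00]
 [ 6.20263441e-04 -2.73818645e-01  9.61781142e-01 -1.75602953e+02]
 [ 0.00000000e+00  0.00000000e+00  0.00000000e+00  1.00000000e+00]]
at [554.1 -11.6 221. ] [ 1.7991e+02  4.0000e-02 -1.0190e+01] t 3.1 F [ 0.1 -0.1 -1.2] w 85.5 -> t [-0.0038 -0.0385  0.0034] w [ 0.001   0.0005 -0.0022]
shutter_grip 0.58 [259.8, 140.2, 48.7, 19.7] [610.3626336   -9.76441522 147.39336308] ((610.5932006835938, -8.647388458251953), (37.61283493041992, 16.940433502197266), 64.82366180419922)
shutter_plate 0.93 [256.9, 137.9, 48.1, 19.1] [610.29452031  -8.84546465 147.4137252 ] ((610.087890625, -7.828580856323242), (38.60866165161133, 13.251100540161133), 79.4821548461914)
trimmer 0.74 [262.3, 80.7, 218.2, 161.3] [656.64715955 -18.683476   104.13889254] ((654.9525146484375, -15.194267272949219), (231.50390625, 161.00746154785156), 80.45367431640625)
25908 [668.45867929 -21.49815853 104.34037852] ((656.7528076171875, -19.29480743408203), (169.89865112304688, 109.47698974609375), 80.29029083251953)
```

View pics/w1.png

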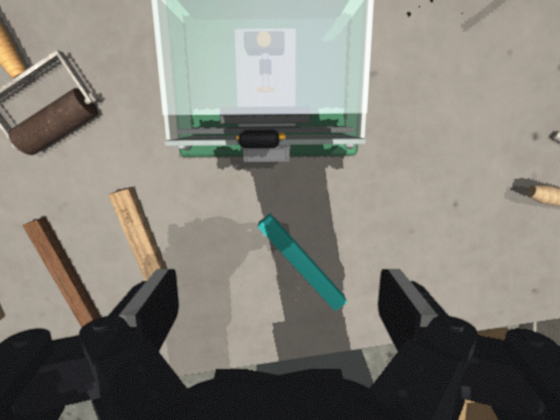

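The shutter grip is at wrist pixel (260,140) and the guard's top edge gives a feed yaw of -9.7 deg. The fingers will go over the grip and straddle it along the slide direction.

Call:
jog_arm([
  {"tx": 0.182,"ty": -0.038,"tz": 0,"wx": 0,"wy": 0,"wz": -0.005,"claw": 0.3},
  {"tx": 0.182,"ty": -0.038,"tz": 0,"wx": 0,"wy": 0,"wz": -0.005,"claw": 0.3},
  {"tx": 0.182,"ty": -0.038,"tz": 0.17,"wx": 0,"wy": 0,"wz": -0.005,"claw": 0.3},
  {"tx": 0.182,"ty": -0.038,"tz": 0.25,"wx": 0,"wy": 0,"wz": -0.005,"claw": 0.3},
  {"tx": 0.182,"ty": -0.038,"tz": 0.33,"wx": 0,"wy": 0,"wz": -0.005,"claw": 0.3},
  {"tx": 0.182,"ty": -0.038,"tz": 0.33,"wx": 0,"wy": 0,"wz": -0.005,"claw": 0.3},
  {"tx": 0.182,"ty": -0.038,"tz": 0.33,"wx": 0,"wy": 0,"wz": -0.005,"claw": 0.9},
  {"tx": 0.182,"ty": -0.038,"tz": 0.33,"wx": 0,"wy": 0,"wz": -0.005,"claw": 0.9},
  {"tx": 0.182,"ty": -0.038,"tz": 0.33,"wx": 0,"wy": 0,"wz": -0.005,"claw": 0.9},
  {"tx": 0.182,"ty": -0.038,"tz": 0.33,"wx": 0,"wy": 0,"wz": -0.005,"claw": 0.9},
  {"tx": 0.182,"ty": -0.038,"tz": 0.33,"wx": 0,"wy": 0,"wz": -0.005,"claw": 0.9},
  {"tx": 0.182,"ty": -0.038,"tz": 0.33,"wx": 0,"wy": 0,"wz": -0.005,"claw": 0.9},
])

```text
clock: 4.5
eef_pos: [610.2, -7.9, 122.9]
tool_rot: [-3.141, -0.001, -0.168]
force: [-0.5, 0.7, 0.7]
width: 8.5
gripper_force: 0.0
```

Run:
```python
from h import *
s=ctrl.read_state(); print(s['width'],s['gripper_force'],s['force'])
p=ctrl.get_image('side');q=ctrl.get_image('wrist')
a=cv2.resize(p['img'][130:270,230:390],None,fx=2.4,fy=2.4,interpolation=2)
b=cv2.resize(q['img'],(int(336*560/420),336))
cv2.imwrite('pics/m2.png',np.hstack([a[:336,:352],b[:, :448]])[...,::-1])
```

```text
8.485601387245493 0.0 [-0.54109937  0.74683751  0.72600518]
```

View pics/m2.png

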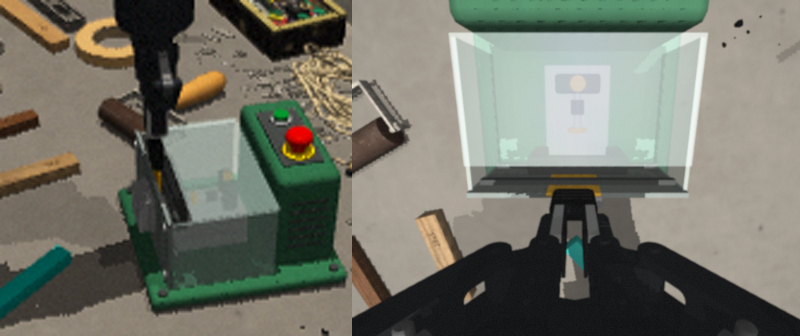

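Run:
```python
from h import *
s=ctrl.read_state(); p=ctrl.get_image('wrist'); C=cloud(p,s)
for t in('shutter_grip','shutter_plate'):
  for r in ctrl.trace(p,t)[:2]:
    m=r['pixels']&(p['depth']>0);Q=C[m]; print(t,r['score'],r['extent'],np.round(np.median(Q,0)),np.round(Q.min(0)),np.round(Q.max(0)))
cv2.imwrite('pics/w3.png',cv2.resize(p['img'][160:330,150:420],None,fx=2.9,fy=2.9,interpolation=2)[...,::-1])
for r in range(225,330,8): print(r,np.round(C[r,[278,287],:]).astype(int).tolist())
p=ctrl.get_image('top'); C=cloud(p)
for t in('shutter_grip','shutter_plate'):
  for r in ctrl.trace(p,t)[:2]:
    m=r['pixels']&(p['depth']>0);Q=C[m]; print(t,r['score'],r['extent'],np.round(np.median(Q,0)))
```

```text
shutter_grip 0.66 [274.8, 248.3, 70.1, 60.0] [614. -10. 133.] [540. -28.  -3.] [623.  31. 168.]
shutter_plate 0.7 [275.4, 247.8, 67.2, 56.8] [614.  -9. 132.] [557. -28.  -2.] [622.  31. 160.]
225 [[617, -11, 103], [616, -16, 102]]
233 [[611, -10, 100], [610, -15, 101]]
241 [[616, -10, 128], [615, -15, 127]]
249 [[616, -10, 139], [615, -15, 138]]
257 [[614, -10, 145], [618, -15, 157]]
265 [[611, -10, 148], [678, -21, 298]]
273 [[607, -9, 147], [612, -14, 159]]
281 [[528, 5, -1], [609, -13, 161]]
289 [[519, 6, -1], [605, -13, 161]]
297 [[514, 7, 4], [602, -12, 163]]
305 [[512, 7, 16], [506, -1, 8]]
313 [[504, 9, 16], [502, 0, 16]]
321 [[495, 10, 16], [493, 2, 15]]
329 [[475, 13, -1], [485, 3, 17]]
```

View pics/w3.png

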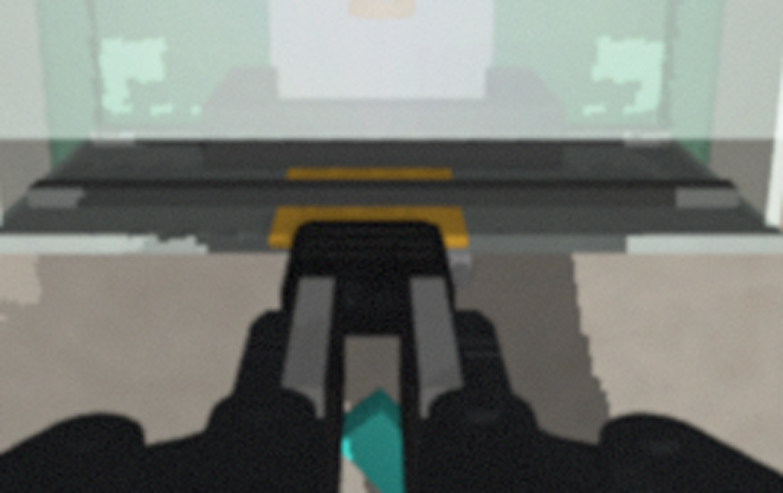

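Run:
```python
from h import *
s=ctrl.read_state(); p=ctrl.get_image('wrist'); C=cloud(p,s)
R0=rot(s['tool_rot']); T=(C-s['eef_pos'])@R0
for c in (245,256,292,298,305,320):
  print(c,[(r,*np.round(T[r,c]).astype(int).tolist()) for r in range(246,310,6)])
p=ctrl.get_image('side'); C=cloud(p); T=(C-s['eef_pos'])@R0
m=(np.abs(T[...,0])<40)&(np.abs(T[...,1])<45)&(T[...,2]<40)&(T[...,2]>-120)&(p['depth']>0)
for z in range(-110,40,10):
  q=T[m&(T[...,2]>=z)&(T[...,2]<z+10)]
  if len(q): print(z,len(q),np.round(q.min(0)),np.round(q.max(0)))
```

```text
245 [(246, -6, -19, 19), (252, -53, -30, 124), (258, -59, -30, 123), (264, -65, -30, 123), (270, 7, -13, -43), (276, 7, -12, -49), (282, 7, -12, -53), (288, 8, -11, -60), (294, 12, -10, -72), (300, 14, -9, -79), (306, 12, -9, -80)]
256 [(246, 6, -10, -11), (252, 6, -9, -20), (258, 11, -8, -39), (264, 11, -8, -45), (270, 11, -7, -51), (276, 11, -7, -57), (282, 11, -7, -61), (288, 11, -6, -66), (294, 11, -6, -70), (300, 13, -6, -77), (306, 12, -5, -80)]
292 [(246, 6, 9, -12), (252, 6, 8, -20), (258, 11, 8, -40), (264, 11, 7, -45), (270, 11, 7, -51), (276, 11, 7, -56), (282, 11, 7, -62), (288, 11, 7, -65), (294, 11, 6, -71), (300, 8, 6, -70), (306, 6, 6, -71)]
298 [(246, 6, 12, -11), (252, 5, 11, -19), (258, 11, 10, -39), (264, 11, 10, -45), (270, 11, 10, -51), (276, 11, 9, -57), (282, 11, 9, -62), (288, 11, 9, -67), (294, 11, 8, -70), (300, 12, 8, -76), (306, 12, 8, -80)]
305 [(246, -6, 18, 18), (252, -18, 20, 38), (258, 3, 15, -21), (264, 1, 15, -24), (270, 7, 13, -42), (276, 11, 12, -57), (282, 11, 12, -62), (288, 11, 11, -67), (294, 12, 11, -73), (300, 12, 10, -77), (306, 12, 10, -80)]
320 [(246, -6, 27, 18), (252, -53, 42, 124), (258, -59, 42, 124), (264, -65, 42, 124), (270, -72, 42, 124), (276, 8, 19, -50), (282, 7, 18, -53), (288, 7, 18, -59), (294, 12, 16, -73), (300, 14, 15, -79), (306, 12, 15, -79)]
-110 30 [ -18.  -14. -109.] [  15.   44. -100.]
-100 19 [ -17.   -7. -100.] [  9.  44. -90.]
-90 36 [-14. -32. -90.] [ 12.  43. -80.]
-80 20 [-13. -27. -80.] [ 11.  36. -73.]
-70 21 [-12. -10. -69.] [  5.  20. -60.]
-60 39 [-12.  -9. -60.] [  9.  23. -50.]
-50 34 [-11. -12. -50.] [  9.  22. -40.]
-40 18 [-11.  -3. -40.] [  9.  17. -31.]
-30 23 [ -7.   1. -26.] [  4.  17. -20.]
-20 21 [ -8.  -8. -19.] [  6.  16. -10.]
-10 21 [ -7.  -2. -10.] [ 6. 19. -1.]
0 16 [-7. -1.  0.] [ 4. 23.  8.]
10 146 [ -7. -45.  12.] [40. 45. 20.]
20 204 [ -7. -44.  20.] [40. 44. 30.]
30 88 [-24. -43.  30.] [23. 42. 40.]
```

The images show the fingertips ending about 36 mm behind the reported TCP, at tool z about -36. They closed above the grip without touching it. I'll allow for that by opening, going down 38 mm and gripping again.

Call:
jog_arm([
  {"tx": 0,"ty": 0,"tz": 0,"wx": 0,"wy": 0,"wz": 0,"claw": 0.25},
  {"tx": 0,"ty": 0,"tz": 0,"wx": 0,"wy": 0,"wz": 0,"claw": 0.25},
  {"tx": 0,"ty": 0,"tz": 0,"wx": 0,"wy": 0,"wz": 0,"claw": 0.25},
  {"tx": 0,"ty": 0,"tz": 0,"wx": 0,"wy": 0,"wz": 0,"claw": 0.25},
  {"tx": 0,"ty": 0,"tz": 0.06,"wx": 0,"wy": 0,"wz": 0,"claw": 0.25},
  {"tx": 0,"ty": 0,"tz": 0.12,"wx": 0,"wy": 0,"wz": 0,"claw": 0.25},
  {"tx": 0,"ty": 0,"tz": 0.12,"wx": 0,"wy": 0,"wz": 0,"claw": 0.9},
  {"tx": 0,"ty": 0,"tz": 0.12,"wx": 0,"wy": 0,"wz": 0,"claw": 0.9},
  {"tx": 0,"ty": 0,"tz": 0.12,"wx": 0,"wy": 0,"wz": 0,"claw": 0.9},
  {"tx": 0,"ty": 0,"tz": 0.12,"wx": 0,"wy": 0,"wz": 0,"claw": 0.9},
  {"tx": 0,"ty": 0,"tz": 0.12,"wx": 0,"wy": 0,"wz": 0,"claw": 0.9},
])

```text
clock: 6.1
eef_pos: [610.5, -7.9, 87.3]
tool_rot: [-3.141, -0.001, -0.168]
force: [-1.3, 0.4, 1.6]
width: 28.8
gripper_force: 59.9
```

Call:
jog_arm([
  {"tx": 0,"ty": -0.04,"tz": 0,"wx": 0,"wy": 0,"wz": 0,"claw": 0.9},
  {"tx": 0,"ty": -0.08,"tz": 0,"wx": 0,"wy": 0,"wz": 0,"claw": 0.9},
  {"tx": 0,"ty": -0.12,"tz": 0,"wx": 0,"wy": 0,"wz": 0,"claw": 0.9},
  {"tx": 0,"ty": -0.14,"tz": 0,"wx": 0,"wy": 0,"wz": 0,"claw": 0.9},
  {"tx": 0,"ty": -0.146,"tz": 0,"wx": 0,"wy": 0,"wz": 0,"claw": 0.9},
  {"tx": 0,"ty": -0.146,"tz": 0,"wx": 0,"wy": 0,"wz": 0,"claw": 0.9},
])

```text
clock: 6.7
eef_pos: [617.6, 34.1, 87.2]
tool_rot: [3.139, -0.001, -0.169]
force: [-2.4, -5.1, 6.6]
width: 29.0
gripper_force: 61.0
```

```bash
python3 -c "
from h import *
to([610.5,-7.9,87],-9.7)"
```

```text
at [617.6  34.1  87.2] [ 1.7985e+02 -5.0000e-02 -9.6600e+00] t 6.7 F [-2.4 -5.1  6.6] w 29.0 -> t [0.0002 0.142  0.0012] w [ 0.0016 -0.0005  0.0004]
```

Call:
jog_arm([
  {"tx": 0,"ty": -0.007,"tz": 0,"wx": 0,"wy": 0,"wz": 0,"claw": 0.9},
  {"tx": 0,"ty": -0.013,"tz": 0,"wx": 0,"wy": 0,"wz": 0,"claw": 0.9},
  {"tx": 0,"ty": -0.013,"tz": 0,"wx": 0,"wy": 0,"wz": 0,"claw": 0.9},
  {"tx": 0,"ty": -0.013,"tz": 0,"wx": 0,"wy": 0,"wz": 0,"claw": 0.9},
])

```text
clock: 7.1
eef_pos: [617.5, 34.1, 87.2]
tool_rot: [3.135, -0.0, -0.171]
force: [-4.3, -10.9, 7.9]
width: 28.7
gripper_force: 61.1
```

Call:
jog_arm([
  {"tx": 0,"ty": 0.012,"tz": 0,"wx": 0,"wy": 0,"wz": 0,"claw": 0.9},
  {"tx": 0,"ty": 0.012,"tz": 0,"wx": 0,"wy": 0,"wz": 0,"claw": 0.4},
  {"tx": 0,"ty": 0.012,"tz": 0,"wx": 0,"wy": 0,"wz": 0,"claw": 0.4},
  {"tx": 0,"ty": 0.012,"tz": 0,"wx": 0,"wy": 0,"wz": 0,"claw": 0.4},
  {"tx": 0,"ty": 0.012,"tz": -0.15,"wx": 0,"wy": 0,"wz": 0,"claw": 0.2},
  {"tx": 0,"ty": 0.012,"tz": -0.3,"wx": 0,"wy": 0,"wz": 0,"claw": 0.2},
  {"tx": 0,"ty": 0.012,"tz": -0.3,"wx": 0,"wy": 0,"wz": 0,"claw": 0.2},
  {"tx": 0,"ty": 0.012,"tz": -0.3,"wx": 0,"wy": 0,"wz": 0,"claw": 0.2},
])

```text
clock: 7.9
eef_pos: [618.2, 36.6, 177.7]
tool_rot: [-3.14, -0.003, -0.167]
force: [-0.8, -0.2, -1.0]
width: 68.2
gripper_force: 0.0
```

Run:
```python
from h import *
s=ctrl.read_state(); to([428,267,140],8.5,s)
p=ctrl.get_image('wrist');C=cloud(p,s)
for r in ctrl.trace(p,'shutter_grip')[:1]:
    m=r['pixels']&(p['depth']>0)&(C[...,2]>143);Q=C[m]; print(r['extent'],np.round(np.median(Q,0)),cv2.minAreaRect(Q[:,:2].astype(np.float32)))
m=(abs(C[...,2]-104.3)<3)&(p['depth']>0)&(C[...,0]>560)
Q=C[m]; print(len(Q), cv2.minAreaRect(Q[:,:2].astype(np.float32)))
```

```text
at [618.2  36.6 177.7] [-1.7993e+02 -1.5000e-01 -9.5900e+00] t 7.9 F [-0.8 -0.2 -1. ] w 68.2 -> t [-0.7536 -0.6516  0.1245] w [-0.0006 -0.0017 -0.201 ]
32952 ((660.2416381835938, -20.261268615722656), (170.2222137451172, 117.30653381347656), 79.96076202392578)
```

Call:
jog_arm([
  {"tx": -0.75,"ty": -0.65,"tz": 0.1,"wx": 0,"wy": 0,"wz": -0.2,"claw": 0.2},
  {"tx": -0.75,"ty": -0.65,"tz": 0.1,"wx": 0,"wy": 0,"wz": -0.2,"claw": 0.2},
  {"tx": -0.75,"ty": -0.65,"tz": 0.1,"wx": 0,"wy": 0,"wz": -0.2,"claw": 0.2},
  {"tx": -0.75,"ty": -0.65,"tz": 0.1,"wx": 0,"wy": 0,"wz": -0.2,"claw": 0.2},
  {"tx": -0.75,"ty": -0.65,"tz": 0.1,"wx": 0,"wy": 0,"wz": -0.2,"claw": 0.2},
  {"tx": -0.75,"ty": -0.65,"tz": 0.1,"wx": 0,"wy": 0,"wz": -0.2,"claw": 0.2},
  {"tx": -0.75,"ty": -0.65,"tz": 0.1,"wx": 0,"wy": 0,"wz": -0.2,"claw": 0.2},
  {"tx": -0.75,"ty": -0.65,"tz": 0.1,"wx": 0,"wy": 0,"wz": -0.2,"claw": 0.2},
  {"tx": -0.75,"ty": -0.65,"tz": 0.1,"wx": 0,"wy": 0,"wz": -0.2,"claw": 0.2},
  {"tx": -0.75,"ty": -0.65,"tz": 0.1,"wx": 0,"wy": 0,"wz": -0.2,"claw": 0.2},
])

```text
clock: 9.0
eef_pos: [429.2, 263.8, 146.2]
tool_rot: [3.141, 0.0, 0.143]
force: [0.5, -0.3, -0.3]
width: 68.4
gripper_force: 0.0
```

Run:
```python
from h import *
s=ctrl.read_state()
p=ctrl.get_image('wrist');C=cloud(p,s); save(p,'w4')
for r in ctrl.trace(p,'strip_mid')[:3]:
    m=r['pixels']&(p['depth']>0)&(C[...,2]>12)&(C[...,2]<20);Q=C[m]
    print(r['score'],r['extent'],np.median(p['img'][m],0),Q[:,2].mean(),cv2.minAreaRect(Q[:,:2].astype(np.float32)))
to([431,266.7,-34],8.5,s)
q=ctrl.get_image('top');C=cloud(q)
for r in ctrl.trace(q,'shutter_grip')[:1]:
    m=r['pixels']&(q['depth']>0)&(C[...,2]>135);Q=C[m]; print(r['score'],r['extent'],np.round(np.median(Q,0)),cv2.minAreaRect(Q[:,:2].astype(np.float32)))
cv2.imwrite('pics/m4.png',np.hstack([p['img'][...,::-1][::2,::2],cv2.resize(q['img'][140:227,250:366],(280,210),interpolation=2)[...,::-1]]))
```

```text
0.97 [551.0, 187.8, 18.0, 94.7] [31. 97. 92.] 14.238537299455583 ((490.72930908203125, 13.790924072265625), (34.03833770751953, 4.187734603881836), 23.12937355041504)
0.58 [276.6, 128.3, 24.1, 178.3] [94. 70. 54.] 15.806064646888748 ((483.37579345703125, 273.74505615234375), (150.47760009765625, 19.900426864624023), 8.516355514526367)
at [429.2 263.8 146.2] [1.7995e+02 1.0000e-02 8.1800e+00] t 9.0 F [ 0.5 -0.3 -0.3] w 68.4 -> t [ 0.0073 -0.0091  0.6006] w [ 0.0006  0.0001 -0.0036]
0.57 [281.8, 196.6, 20.1, 9.1] [616.  34. 147.] ((617.9655151367188, 35.12855529785156), (28.64340591430664, 12.538339614868164), 86.26224517822266)
```

View pics/m4.png

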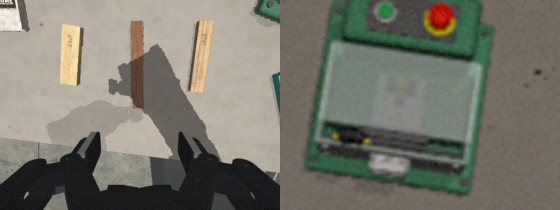

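The left half shows the brown strip at half-scale pixel (137,65), between the two oak blocks and clear of both. The right half shows the shutter grip moved to the left end, so the window is open. I'll descend on the near end of the strip.

Call:
jog_arm([
  {"tx": 0,"ty": -0.006,"tz": 0.16,"wx": 0,"wy": 0,"wz": -0.004,"claw": 0.3},
  {"tx": 0,"ty": -0.006,"tz": 0.32,"wx": 0,"wy": 0,"wz": -0.004,"claw": 0.3},
  {"tx": 0,"ty": -0.006,"tz": 0.45,"wx": 0,"wy": 0,"wz": -0.004,"claw": 0.3},
  {"tx": 0,"ty": -0.006,"tz": 0.54,"wx": 0,"wy": 0,"wz": -0.004,"claw": 0.3},
  {"tx": 0,"ty": -0.006,"tz": 0.54,"wx": 0,"wy": 0,"wz": -0.004,"claw": 0.5},
  {"tx": 0,"ty": -0.006,"tz": 0.54,"wx": 0,"wy": 0,"wz": -0.004,"claw": 0.5},
  {"tx": 0,"ty": -0.006,"tz": 0.575,"wx": 0,"wy": 0,"wz": -0.004,"claw": 0.5},
  {"tx": 0,"ty": -0.006,"tz": 0.59,"wx": 0,"wy": 0,"wz": -0.004,"claw": 0.5},
  {"tx": 0,"ty": -0.006,"tz": 0.59,"wx": 0,"wy": 0,"wz": -0.004,"claw": 0.5},
])

```text
clock: 10.1
eef_pos: [428.2, 267.3, -30.2]
tool_rot: [-3.141, -0.0, 0.152]
force: [-0.1, -0.6, 0.2]
width: 42.7
gripper_force: 0.0
```

Run:
```python
from h import *
s=ctrl.read_state(); to([429,265.6,-32],8.5,s)
p=ctrl.get_image('wrist');C=cloud(p,s);R0=rot(s['tool_rot']);T=(C-s['eef_pos'])@R0
m=(abs(T[...,0])<16)&(abs(abs(T[...,1])-25)<12)&(p['depth']>0)
for z in range(-80,40,6):
  q=m&(T[...,2]>=z)&(T[...,2]<z+6)
  if q.any(): print(z,q.sum(),np.round(T[q].min(0)),np.round(T[q].max(0)))
m=(abs(C[...,2]-16)<3)&(abs(C[...,1]-274)<25)&(abs(C[...,0]-485)<85)&(p['depth']>0)
print(cv2.minAreaRect(C[m][:,:2].astype(np.float32)))
```

```text
at [428.2 267.3 -30.2] [-1.7999e+02 -3.0000e-02  8.7100e+00] t 10.1 F [-0.1 -0.6  0.2] w 42.7 -> t [0.0019 0.0061 0.0059] w [-0.0001 -0.0003  0.0023]
-80 583 [ -3. -37. -80.] [ 14.  36. -74.]
-74 1205 [-12. -29. -74.] [ 11.  32. -68.]
-68 731 [-12. -34. -68.] [ 11.  37. -62.]
-62 730 [-12. -34. -62.] [ 11.  37. -56.]
-56 661 [-12. -34. -56.] [ 11.  36. -50.]
-50 563 [-12. -34. -50.] [ 11.  36. -44.]
-44 403 [-11. -33. -44.] [ 11.  35. -38.]
-38 79 [-10. -20. -38.] [ 10.  23. -35.]
-32 3794 [-16. -37. -31.] [ 16.  37. -27.]
((470.4455871582031, 283.1429443359375), (127.65949249267578, 43.66590881347656), 8.793764114379883)
```

Call:
jog_arm([
  {"tx": 0,"ty": 0.005,"tz": 0.009,"wx": 0,"wy": 0,"wz": 0,"claw": 0.5},
  {"tx": 0,"ty": 0.005,"tz": 0.009,"wx": 0,"wy": 0,"wz": 0,"claw": 0.65},
  {"tx": 0,"ty": 0.005,"tz": 0.009,"wx": 0,"wy": 0,"wz": 0,"claw": 0.95},
  {"tx": 0,"ty": 0.005,"tz": 0.009,"wx": 0,"wy": 0,"wz": 0,"claw": 0.95},
  {"tx": 0,"ty": 0.005,"tz": 0.009,"wx": 0,"wy": 0,"wz": 0,"claw": 0.95},
  {"tx": 0,"ty": 0.005,"tz": 0.009,"wx": 0,"wy": 0,"wz": 0,"claw": 0.95},
  {"tx": 0,"ty": 0.005,"tz": 0.009,"wx": 0,"wy": 0,"wz": 0,"claw": 0.95},
])

```text
clock: 10.85
eef_pos: [428.3, 265.8, -32.8]
tool_rot: [-3.142, -0.0, 0.152]
force: [-0.9, -1.3, 5.3]
width: 18.7
gripper_force: 59.4
```

Call:
jog_arm([
  {"tx": 0,"ty": 0,"tz": -0.05,"wx": 0,"wy": 0,"wz": 0,"claw": 0.95},
  {"tx": 0,"ty": 0,"tz": -0.12,"wx": 0,"wy": 0,"wz": 0,"claw": 0.95},
  {"tx": 0,"ty": 0,"tz": -0.195,"wx": 0,"wy": 0,"wz": 0,"claw": 0.95},
  {"tx": 0,"ty": 0,"tz": -0.195,"wx": 0,"wy": 0,"wz": 0,"claw": 0.95},
])

```text
clock: 11.25
eef_pos: [429.8, 266.8, 27.3]
tool_rot: [-3.14, -0.004, 0.152]
force: [0.4, 0.8, -0.9]
width: 18.7
gripper_force: 58.8
```

```bash
python3 -c "
from h import *
to([434.2,19.3,25],-9.8)"
```

```text
at [429.8 266.8  27.3] [-179.89   -0.23    8.71] t 11.25 F [ 0.4  0.8 -0.9] w 18.7 -> t [-0.1104  0.8179  0.0057] w [-0.0017 -0.0024  0.2056]
```

Call:
jog_arm([
  {"tx": -0.11,"ty": 0.3,"tz": 0,"wx": 0,"wy": 0,"wz": 0.1,"claw": 0.95},
  {"tx": -0.11,"ty": 0.4,"tz": 0,"wx": 0,"wy": 0,"wz": 0.2,"claw": 0.95},
  {"tx": -0.11,"ty": 0.5,"tz": 0,"wx": 0,"wy": 0,"wz": 0.206,"claw": 0.95},
  {"tx": -0.11,"ty": 0.6,"tz": 0,"wx": 0,"wy": 0,"wz": 0.206,"claw": 0.95},
  {"tx": -0.11,"ty": 0.7,"tz": 0,"wx": 0,"wy": 0,"wz": 0.206,"claw": 0.95},
  {"tx": -0.11,"ty": 0.77,"tz": 0,"wx": 0,"wy": 0,"wz": 0.206,"claw": 0.95},
  {"tx": -0.11,"ty": 0.818,"tz": 0,"wx": 0,"wy": 0,"wz": 0.206,"claw": 0.95},
  {"tx": -0.11,"ty": 0.818,"tz": 0,"wx": 0,"wy": 0,"wz": 0.206,"claw": 0.95},
  {"tx": -0.11,"ty": 0.818,"tz": 0,"wx": 0,"wy": 0,"wz": 0.206,"claw": 0.95},
  {"tx": -0.11,"ty": 0.818,"tz": 0,"wx": 0,"wy": 0,"wz": 0.206,"claw": 0.95},
])

```text
clock: 12.25
eef_pos: [432.4, 19.5, 25.0]
tool_rot: [-3.141, 0.001, -0.17]
force: [1.5, -0.3, -0.1]
width: 18.4
gripper_force: 58.9
```

Run:
```python
from h import *
s=ctrl.read_state(); to([434.2,19.3,25],-9.8,s)
a=np.radians(-9.8);f=np.array([np.cos(a),np.sin(a),0]);n=np.array([-f[1],f[0],0])
p=ctrl.get_image('wrist');C=cloud(p,s)
for r in ctrl.trace(p,'strip_mid')[:2]:
    m=r['pixels']&(p['depth']>0)&(C[...,2]>55)&(C[...,2]<90);Q=C[m]
    if len(Q)<50: continue
    Q=Q[abs(Q[:,2]-np.median(Q[:,2]))<5]
    print(r['extent'],np.median(p['img'][m],0),'z',Q[:,2].mean(),cv2.minAreaRect(Q[:,:2].astype(np.float32)),'f',(Q@f).min(),(Q@f).max(),'n',np.median(Q@n),'slope dz/df',np.polyfit(Q@f,Q[:,2],1)[0])
P=C.reshape(-1,3);P=P[p['depth'].ravel()>0]
m=(abs(P[:,2]-104.3)<3)&(P[:,0]>560); print(cv2.minAreaRect(P[m][:,:2].astype(np.float32)))
# mouth: points just in front of guard
F=P@f;N=P@n
m=(F>575)&(F<593)&(P[:,2]>40)&(P[:,2]<95); print(m.sum(),np.percentile(F[m],[2,98]),np.percentile(N[m],[1,50,99]),np.percentile(P[m,2],[1,99]))
save(p,'w5')
q=ctrl.get_image('side');cv2.imwrite('pics/m5.png',np.hstack([p['img'],cv2.resize(q['img'][150:290,200:360],(240,420)[:2],interpolation=2)])[...,::-1])
```

```text
at [432.4  19.5  25. ] [-1.7997e+02  4.0000e-02 -9.7200e+00] t 12.25 F [ 1.5 -0.3 -0.1] w 18.4 -> t [ 0.0059 -0.0004  0.0001] w [-0.0003  0.0004  0.0009]
[279.9, 164.4, 57.4, 328.8] [105.  78.  60.] z 73.51514362592071 ((476.0074462890625, 10.768393516540527), (20.12413215637207, 126.5806884765625), 80.49435424804688) f 403.966543916452 530.4916008370683 n 91.69474819244834 slope dz/df -0.0005092906091939832
((0.0, 0.0), (0.0, 0.0), 0.0)Traceback (most recent call last):
  File "<stdin>", line 14, in <module>
    return _quantile_unchecked(
        a, q, axis, out, overwrite_input, method, keepdims, weights)
    return _ureduce(a,
                    func=_quantile_ureduce_func,
    ...<5 lines>...
                    overwrite_input=overwrite_input,
                    method=method)
    r = func(a, **kwargs)
    result = _quantile(arr,
                       quantiles=q,
    ...<2 lines>...
                       out=out,
                       weights=wgt)
    slices_having_nans = np.isnan(arr[-1, ...])
                                  ~~~^^^^^^^^^
IndexError: index -1 is out of bounds for axis 0 with size 0
```

Call:
jog_arm([
  {"tx": 0.05,"ty": -0.002,"tz": -0.002,"wx": 0,"wy": 0,"wz": 0.001,"claw": 0.95},
  {"tx": 0.09,"ty": -0.002,"tz": -0.002,"wx": 0,"wy": 0,"wz": 0.001,"claw": 0.95},
  {"tx": 0.115,"ty": -0.002,"tz": -0.002,"wx": 0,"wy": 0,"wz": 0.001,"claw": 0.95},
  {"tx": 0.135,"ty": -0.002,"tz": -0.002,"wx": 0,"wy": 0,"wz": 0.001,"claw": 0.95},
  {"tx": 0.15,"ty": -0.002,"tz": -0.002,"wx": 0,"wy": 0,"wz": 0.001,"claw": 0.95},
  {"tx": 0.15,"ty": -0.002,"tz": -0.002,"wx": 0,"wy": 0,"wz": 0.001,"claw": 0.95},
])

```text
clock: 12.95
eef_pos: [477.6, 11.2, 25.9]
tool_rot: [-3.141, -0.0, -0.173]
force: [0.4, 0.8, -0.1]
width: 18.8
gripper_force: 58.9
```

Run:
```python
from h import *
s=ctrl.read_state(); to(s['eef_pos'],-9.8,s)
p=ctrl.get_image('wrist');q=ctrl.get_image('side');cv2.imwrite('pics/m5.png',np.hstack([p['img'],cv2.resize(q['img'][170:290,240:320],(240,420),interpolation=2)])[...,::-1])
```

```text
at [477.6  11.2  25.9] [-1.7999e+02 -2.0000e-02 -9.9100e+00] t 12.95 F [ 0.4  0.8 -0.1] w 18.8 -> t [0. 0. 0.] w [-0.0001 -0.0002 -0.0013]
```

View pics/m5.png

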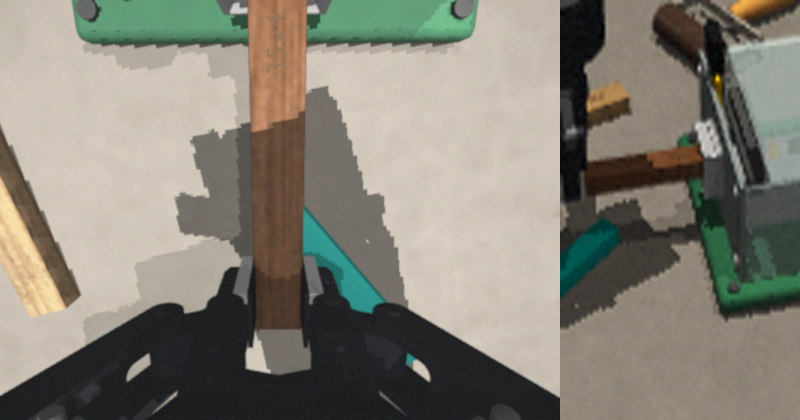

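The strip runs straight into the steel mouth, centred at pixel column 277, with no contact force. I'll carry on feeding.

Call:
jog_arm([
  {"tx": 0.05,"ty": 0,"tz": 0,"wx": 0,"wy": 0,"wz": -0.001,"claw": 0.95},
  {"tx": 0.09,"ty": 0,"tz": 0,"wx": 0,"wy": 0,"wz": -0.001,"claw": 0.95},
  {"tx": 0.12,"ty": 0,"tz": 0,"wx": 0,"wy": 0,"wz": -0.001,"claw": 0.95},
  {"tx": 0.13,"ty": 0,"tz": 0,"wx": 0,"wy": 0,"wz": -0.001,"claw": 0.95},
  {"tx": 0.13,"ty": 0,"tz": 0,"wx": 0,"wy": 0,"wz": -0.001,"claw": 0.95},
])

```text
clock: 13.55
eef_pos: [515.4, 4.4, 25.8]
tool_rot: [3.142, 0.0, -0.172]
force: [0.1, 0.5, -1.0]
width: 18.5
gripper_force: 58.9
```

Call:
jog_arm([
  {"tx": 0.015,"ty": 0,"tz": 0,"wx": 0,"wy": 0,"wz": 0,"claw": 0.95},
  {"tx": 0.028,"ty": 0,"tz": 0,"wx": 0,"wy": 0,"wz": 0,"claw": 0.95},
  {"tx": 0.035,"ty": 0,"tz": 0,"wx": 0,"wy": 0,"wz": 0,"claw": 0.95},
  {"tx": 0.035,"ty": 0,"tz": 0,"wx": 0,"wy": 0,"wz": 0,"claw": 0.95},
  {"tx": 0.035,"ty": 0,"tz": 0,"wx": 0,"wy": 0,"wz": 0,"claw": 0.95},
])

```text
clock: 14.05
eef_pos: [525.0, 2.7, 25.7]
tool_rot: [3.141, 0.002, -0.171]
force: [-2.8, 0.5, -0.6]
width: 18.3
gripper_force: 58.8
```

Call:
jog_arm([
  {"tx": 0.01,"ty": 0,"tz": 0,"wx": 0,"wy": 0,"wz": 0,"claw": 0.95},
  {"tx": 0.016,"ty": 0,"tz": 0,"wx": 0,"wy": 0,"wz": 0,"claw": 0.95},
  {"tx": 0.016,"ty": 0,"tz": 0,"wx": 0,"wy": 0,"wz": 0,"claw": 0.95},
  {"tx": 0.016,"ty": 0,"tz": 0,"wx": 0,"wy": 0,"wz": 0,"claw": 0.95},
  {"tx": 0.016,"ty": 0,"tz": 0,"wx": 0,"wy": 0,"wz": 0,"claw": 0.95},
])

```text
clock: 14.55
eef_pos: [529.8, 1.8, 25.7]
tool_rot: [3.141, 0.002, -0.171]
force: [-5.3, 1.4, -0.3]
width: 18.5
gripper_force: 58.8
```

Run:
```python
from h import *
s=ctrl.read_state(); to(s['eef_pos'],-9.8,s)
a=np.radians(-9.8);f=np.array([np.cos(a),np.sin(a),0]);n=np.array([-f[1],f[0],0])
p=ctrl.get_image('wrist');C=cloud(p,s)
m=(p['depth']>0)&(abs(C[...,2]-74)<4)&(abs(C@n-92.5)<13)&(C@f<575);Q=C[m]
print('z',np.median(Q[:,2]),cv2.minAreaRect(Q[:,:2].astype(np.float32)),(Q@f).min(),np.median(Q@n),np.polyfit(Q@f,Q[:,2],1)[0])
q=ctrl.get_image('top');C=cloud(q)
for r in ctrl.trace(q,'shutter_grip')[:1]: print(np.median(C[r['pixels']&(C[...,2]>135)],0))
```

```text
at [529.8   1.8  25.7] [ 1.7998e+02  1.0000e-01 -9.8200e+00] t 14.55 F [-5.3  1.4 -0.3] w 18.5 -> t [0. 0. 0.] w [ 0.0002  0.0011 -0.0003]
z 74.15435381921962 ((546.76806640625, -0.5764732360839844), (25.87700653076172, 72.19374084472656), 80.46858215332031) 502.7940526175157 90.81122540813635 -0.003639505299769622
```

```bash
python3 -c "
from h import *
print(ctrl.finish_job())"
```

```text
the job is handed in; nothing more can be done
None
```

I opened the shutter fully and fed the brown strip straight through the window, and the job is handed in. The strip is still gripped and level. The push force of about 5 N and the strip's measured position both put the plunger at or near fully in. The verdict wasn't reported back.

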